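Wind the board stage to its mark and hold the test probe on the round pad

ROBOT

A 6-joint arm with a two-finger parallel gripper is mounted at the origin on a cart in front of the work surface, level with it; the furniture and walls round the work are solid. World frame = base frame: x ahead of the robot, y to its left, z up, the work surface at z = 0. Lengths are in m, angles in rad, forces in N, time in s.
With the tool pointing down it reaches from about 0.25 to 0.725 m from the base axis. Payload 4 kg.
Tool frame: the origin (TCP) lies midway between the tips of the shut fingers; the grasp point (between the pads) lies 19 mm behind it; z points along the fingers, y is the line along which they close (so a half turn about z gives the same grasp; the last joint's range is limited). The gripper opens to 85 mm and grips with 20 to 120 N. Pads are 22 mm wide; open, the fingers measure 114 mm over their backs; the gripper's body (76 mm by 85 mm) begins 54 mm behind the grasp point. The pads swing forward as they close: fully open they stand 13 mm farther back than shut.
Start: joints at [1.217, 0.241, 0.005, 1.335, 0, 1.571], TCP at [0.173, 0.469, 0.231] pointing down, gripper open.
Joint ranges: [-2.72, 2.72], [-1.05, 1.87], [-1.09, 1.28], [-1.99, 2.15], [-1.42, 1.44], [-3.14, 3.14]. Speed limits (rad/s): [2.79, 2.79, 3.14, 3.14, 3.14, 3.14].

INTERFACE

Orientations are given as a unit quaternion [x, y, z, w].
In Python, from workcell import get_obs, camera, job_done, silhouettes gives the robot as it stands. The module is installed in compiled form; this text tells all that it offers.
- The arm moves only by the tool drive_tool, never from a script. Its argument "increments" is a list of rows, each a list of 3 entries, a list of its own where there are three numbers: the shift along the world's x, y, z in mm, then the turn, a rotation vector about the world's x, y, z in degrees, then the opening, from 0 (shut) to 1 (fully open). A call has 1 to 8 rows; each row shifts and turns the commanded pose from where the row before left it; what a row does not reach is not made up. A row lasts 1/12 s, in which the tool goes at most 41.7 mm and 7.16 degrees, less where a joint would pass 70% of its speed; a pose out of reach is approached as far as the arm can. A call is refused whole if a number of a shift passes 41.7 or a number of a turn 7.16, either way. A call with a gripper value outside its range is refused whole. The fingers move at their own pace and stop on an object; the grip force is fixed at half the most. Time passes only in rows, so rows that do not move let the fingers close. It gives the time, the measured TCP pose, the force, the opening and the grip force at its end, in the units of the state.
- get_obs(): the state, without advancing time (a new reading comes with each control period).
- camera(name): name is "scene" or "top"; returns a dict with "image" (480x640x3 uint8, red, green, blue), "K" (3x3 intrinsics, pixels), "view" (4x4, takes a point from world to camera coordinates). Camera axes: x right, y down, z forward; pixel columns grow to the right and rows downward; lengths in m; the calibration is good to about 2 mm. A picture is of the moment at which its call begins. There is no depth.
- job_done(): hands the job in; it is judged then, once.
Trained networks look in a picture, given as the dict that the camera call returned (one of the last four; its "shot" number tells which), for a name from the list of things; names that differ only in an ending like _2 or _b are one class to them, and where a whole thing is asked for, a point or a joint stands for the part that bears it (a point fixed in the world has none). Each returns a list of dicts, best first, with "conf" (0 to 1); they miss things now and then, are a little off and sometimes report something else, mostly with a low value. They report only what shows in the picture. A call takes as long as a camera call.
- silhouettes(query, picture): "region" (480x640 bool, what is visible of it) and "bbox" ([left, top, right, bottom] in pixels, round what is visible of it).
The state is a dict: "clock": time; "joint_pos": joint angles; "joint_vel": joint speeds; "tau": joint torques, N m; "eef_pos": TCP position; "tool_rot": TCP orientation; "ft_force": force on the tool from outside, world axes, zero at the start; "ft_torque": the same for the moment, N m; "grip_width": finger opening in m; "grasp_force": force on a finger pad.
Only numpy, scipy, OpenCV 4.12 (cv2) and the standard library are available. Lean on these libraries where they do the work, as an engineer would, in place of code of your own. Each camera call takes 0.05 s, during which the arm holds its last target. There are 200 camera calls.

TASK

Turn the stage's black handwheel clockwise, regripping as needed, until the index line on its carriage meets the fixed pointer on the front rail and the round pad on its sloping board has come out from under the guard. Then take the sprung test probe from its stand and hold it square to that board with its tip on the round pad, pressing gently so that the sprung tip is pushed in about halfway. Finish while still holding it there, and leave the other things on the desk alone.

Things in the scene. Friction and masses are not known exactly. Their poses are not given: they have to be found in the camera images.
- stage: grey and aluminium board stage, base 110 x 250 mm, fixed to the desk; origin on the desk, x to its rear, y (left) along the carriage travel, z up. Handwheel at the right end (x 0, y -105 mm). An aluminium guard plate, parallel to the board and 9 mm above it, covers y -44 to +30 mm; its rear edge is 67 mm above the desk. End wall at y -49 to -43 mm, 62 mm high
- wheel (a joint): angle of the handwheel, rad; grows as it is turned clockwise seen from above. Starts between 0 and 0.8; the index line meets the pointer at 3.4; stops at -0.1 and 4.3. It moves the carriage 12 mm per rad towards the stage's +y through a rack; stays where it is left (friction about 0.08 N m)
- wheel_centre (a point): centre of the knurled black handwheel, on its upright axis at half its height: the wheel is 50 mm across and 20 mm thick, from 75 to 95 mm above the desk, on a 22 mm steel column; above the 12 mm base the space beside its rim is free for 30 mm all round, and above 67 mm for much more
- index_mark (a point): front end of the black index line across the carriage's front ledge, 28.5 mm above the desk; moves with the carriage
- pointer (a point): fixed pointer on top of the front rail (small dark diamond with a line), 29 mm above the desk; with the wheel at 3.4 the index line has the same stage y as the pointer
- board: green board 62 x 64 mm, 5 mm thick, fixed on the steel carriage (70 mm long, moves with it), sloping 18 deg (0.314 rad) down towards the robot side; origin at the centre of its underside, z square out of the face (it leans to the stage's -x), x up the slope, y along the travel
- pad (a point): centre of the round brass pad, 14 mm across, framed by a black ring, on the board's upper face (5 mm above the underside, 12 mm to +y of the board's centre); the other two pads near it are square, 10 mm
- stand: grey block 60 x 60 x 60 mm fixed to the desk, with an upright 14 mm round hole through its middle that holds the probe; origin at the centre of its underside
- probe: sprung test probe, 126 mm long, about 60 g, upright in the stand; origin at the free end of its tip, z towards its top. From the tip: 4 mm sprung pin (0-12 mm), 11 mm steel sleeve (12-55), 24 mm flange (55-60, resting on the stand), black 16 x 16 mm square handle (60-125), sides along x and y. In the stand the tip is 5 mm above the desk, the top 130 mm
- probe_tip (a point): end of the probe's sprung tip
- plunger (a joint): how far the sprung tip is pushed in, m: 0 free, 0.010 bottomed; it takes 1 N to start and 0.25 N more per mm (2.25 N at 5 mm)
- glue_bottle: bystander: black glue bottle, 32 mm across, 78 mm high, standing; origin under its centre
- ipa_jar: bystander: white jar, 44 mm across, 45 mm high; origin under its centre
- esd_brush: bystander: wooden-handled brush 170 mm long, lying; origin under its centre
- solder_spool: bystander: solder spool, 52 mm across, 30 mm high; origin under its centre
- suction_cup: bystander: red suction cup, 55 mm across, 45 mm high; origin under its centre

How it is judged:
On the way:
1. the handwheel is wound until the index line meets the pointer (3.4 rad, within 0.25), the probe still in its stand (value of joint wheel between 3.15 and 3.65 rad and distance of probe from where it was at the start of the episode below 0.02 m), for 0.3 s.
At the end, for the whole second after the job is handed in: Wheel at 3.4 rad within 0.25; the fingers alone hold the probe still, within 0.14 rad of square to the board, tip within 7 mm of the round pad's centre, sprung tip pushed in 2 to 8.5 mm, 0.6 to 6 N on the board; bystanders within 30 mm of their starts (value of joint wheel between 3.15 and 3.65 rad and distance between probe_tip and pad below 0.007 m and angle between the z axis of probe and the z axis of board, either way round below 0.14 rad and value of joint plunger between 0.002 and 0.0085 m and contact force between probe and board between 0.6 and 6 N and contact force between the fingers and probe above 1 N and contact force between probe and stand below 0.1 N and linear speed of probe below 0.02 m/s and distance of each of glue_bottle, ipa_jar, esd_brush, solder_spool, suction_cup from where it was at the start of the episode below 0.03 m); the arm keeps its last pose, push and grip.
It fails at once if the probe is jabbed hard against the stage or board (over 15 N) (contact force between probe and stage above 15 N or contact force between probe and board above 15 N).
It fails at once if a bystander is pushed or knocked over (moved more than 30 mm) (distance of any of glue_bottle, ipa_jar, esd_brush, solder_spool, suction_cup from where it was at the start of the episode above 0.03 m).
It also fails if it takes over 72 s, if anything falls off the work surface, if the arm or the gripper's body presses on something with over 40 N, if the wrist force passes 120 N, or if a joint passes its speed limit or range.

## Working session

There is one attempt and no reset: what is moved stays moved. The work goes in short steps, Python scripts to look and compute and a tool call to move; the robot and the scene stay as the last step left them, time stands still between calls to the robot, and variables do not carry over. Pictures are saved under pics/ and viewed, at most 10 in all, crops included, and the job is handed in when it is done.

Besides the shell and the picture viewer there is one more tool, called after "Emit:" as name(argument=value, ...), one argument or row to a line, values as JSON. drive_tool: Moves the arm, as the interface text tells. Its arguments: {"type":"object","properties":{"increments":{"type":"array"}},"required":["increments"]}

```bash
mkdir -p pics
cat > h.py <<'E'
import numpy as np, cv2
from workcell import get_obs, camera, job_done, silhouettes
def tri(pts):
    # pts: list of (cam,(u,v))
    A=[];b=[]
    for c,(u,v) in pts:
        P=np.array(c["K"])@np.array(c["view"])[:3]
        for r,x in((0,u),(1,v)):
            q=P[r]-x*P[2];A.append(q[:3]);b.append(-q[3])
    s=np.linalg.lstsq(np.array(A),np.array(b),rcond=None);return s[0]
def ray(c,uv,z):
    V=np.array(c["view"]);R,t=V[:3,:3],V[:3,3];o=-R.T@t
    d=R.T@np.linalg.solve(np.array(c["K"]),[uv[0],uv[1],1]);return o+d*(z-o[2])/d[2]
def proj(c,p):
    q=np.array(c["K"])@(np.array(c["view"])@np.r_[p,1])[:3];return q[:2]/q[2]
def cen(r): 
    v,u=np.nonzero(r["region"]);return u.mean(),v.mean()
def save(n,im,box=None,s=1):
    if box: im=im[box[1]:box[3],box[0]:box[2]]
    im=cv2.resize(im,None,fx=s,fy=s,interpolation=cv2.INTER_CUBIC);cv2.imwrite(f"pics/{n}.png",im[:,:,::-1])
E
python3 - <<'E'
from h import *
np.set_printoptions(precision=4,suppress=True)
S=camera("scene");T=camera("top")
save("s0",S["image"]);save("t0",T["image"])
for n,c in(("S",S),("T",T)):
    V=c["view"];print(n,-np.array(V)[:3,:3].T@np.array(V)[:3,3],np.array(c["K"])[0,0])
    for q in["stage","wheel_centre","index_mark","pointer","board","pad","stand","probe","glue_bottle","ipa_jar","esd_brush","solder_spool","suction_cup"]:
        try:
            for r in silhouettes(q,c)[:2]: print(q,round(r["conf"],2),r["bbox"],np.round(cen(r)),r["region"].sum())
        except Exception as e: print(q,e)
print(get_obs())
E
```

```text
S [ 0.0436 -0.8374  0.8772] 565.1895649650415
stage 0.95 [278.7, 198.4, 364.8, 290.2] [321. 243.] 4398
wheel_centre 0.67 [324.5, 228.4, 349.9, 256.1] [338. 245.] 425
index_mark 0.65 [296.4, 220.3, 308.7, 242.3] [300. 234.] 97
pointer 0.73 [278.5, 195.1, 366.4, 290.2] [321. 243.] 4432
board 0.68 [293.4, 225.6, 306.5, 241.7] [301. 234.] 102
board 0.45 [279.3, 200.5, 364.4, 286.9] [321. 243.] 4367
pad 0.42 [294.1, 226.1, 305.4, 245.6] [300. 233.] 127
stand 0.97 [366.7, 303.1, 416.3, 352.3] [391. 329.] 1526
stand 0.4 [388.8, 287.2, 401.0, 320.9] [394. 305.] 356
probe 0.53 [389.7, 291.1, 398.2, 323.2] [394. 305.] 329
glue_bottle 0.57 [442.2, 294.8, 459.6, 320.8] [450. 311.] 413
ipa_jar 0.78 [289.6, 352.2, 314.8, 386.4] [303. 368.] 698
esd_brush 0.63 [258.0, 279.7, 311.7, 331.3] [287. 309.] 621
esd_brush 0.38 [280.0, 203.4, 365.5, 290.6] [321. 243.] 4408
solder_spool 0.69 [438.1, 293.0, 460.2, 324.7] [450. 311.] 471
solder_spool 0.63 [279.1, 170.9, 300.5, 191.1] [289. 181.] 376
suction_cup 0.82 [232.3, 182.9, 255.8, 202.3] [245. 194.] 200
T [ 0.2588 -0.1007  1.143 ] 483.9471038843871
stage
[... 732 characters left out ...]
0, 294.6] [344. 287.] 401
esd_brush 0.44 [265.2, 196.9, 296.2, 237.8] [275. 224.] 310
solder_spool 0.73 [393.7, 213.3, 429.2, 244.3] [410. 229.] 772
suction_cup 0.83 [174.2, 237.4, 196.0, 257.0] [184. 245.] 360
{'clock': 1.4, 'joint_pos': array([1.217 , 0.2406, 0.005 , 1.3352, 0.    , 1.5708]), 'joint_vel': array([-0.0006,  0.0007, -0.0002, -0.0002, -0.0012,  0.0011]), 'tau': array([  0.0007, -37.2212,  25.2685,   0.0016,   0.    ,   0.    ]), 'eef_pos': array([0.1732, 0.469 , 0.2313]), 'tool_rot': array([ 0.176 ,  0.9844,  0.    , -0.    ]), 'ft_force': array([ 0.9995, -0.1598, -0.5029]), 'ft_torque': array([-0.0652,  0.0435,  0.0067]), 'grasp_force': 0.0, 'grip_width': 0.08567800605563834}
```

View pics/s0.png

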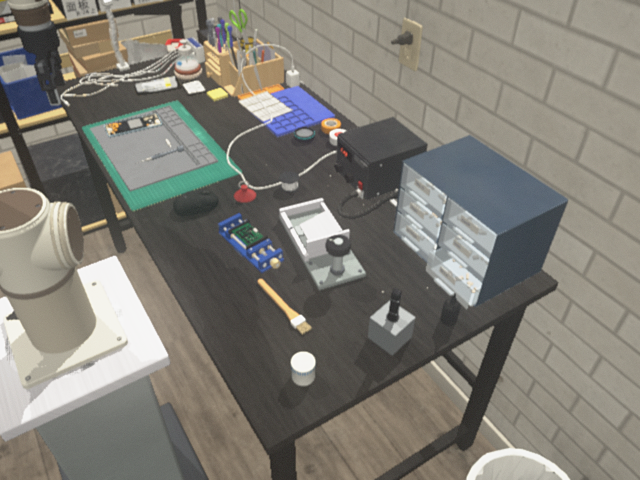

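View pics/t0.png

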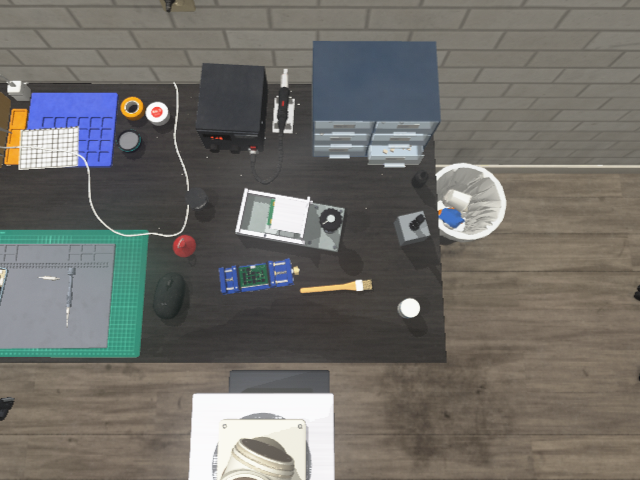

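Scene: stage near (320,243) with wheel (338,243), stand (391,329), probe (395,305). Top: stage (290,220), wheel (331,218), stand (412,228). I'll zoom in for corners.

Run:
```python
import cv2,numpy as np
s=cv2.imread("pics/s0.png");t=cv2.imread("pics/t0.png")
f=lambda im,b,k:cv2.resize(im[b[1]:b[3],b[0]:b[2]],None,fx=k,fy=k,interpolation=cv2.INTER_CUBIC)
a=f(t,(230,180,350,255),5) # 600x375
b=f(t,(390,205,435,250),5) #225
A=np.zeros((375,800,3),np.uint8);A[:,:600]=a;A[:200,600:]=f(t,(392,208,432,248),5)
cv2.imwrite("pics/tz.png",A)
B=np.zeros((550,800,3),np.uint8);B[:475,:500]=f(s,(272,195,372,290),5);B[:375,500:]=f(s,(362,283,422,358),5);cv2.imwrite("pics/sz.png",B)
```

```text
(no output)
```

View pics/tz.png

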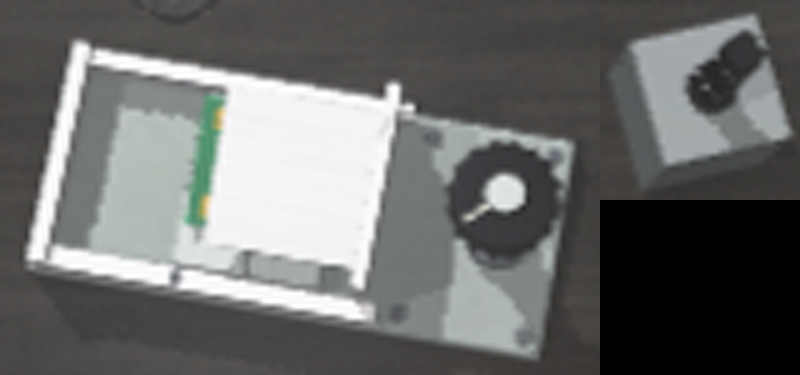

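View pics/sz.png

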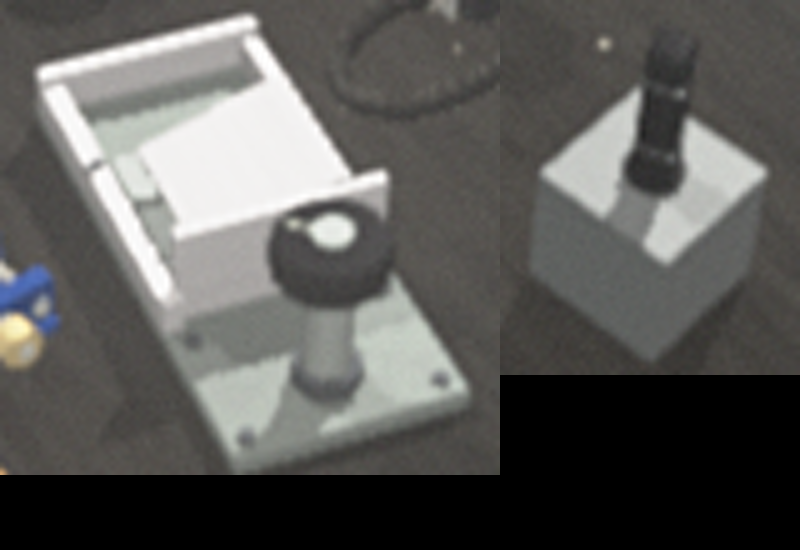

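```bash
cat > m.py <<'E'
from h import *
np.set_printoptions(precision=4,suppress=True)
S=camera("scene");T=camera("top")
t=lambda u,v:(230+u/5,180+v/5)
s=lambda u,v:(272+u/5,195+v/5)
t2=lambda u,v:(392+(u-600)/5,208+v/5)
s2=lambda u,v:(362+(u-500)/5,283+v/5)
def both(n,a,b):
    p=tri([(T,a),(S,b)]);print(n,p,"err",proj(T,p)-a,proj(S,p)-b);return p
both("hub",t(507,193),s(333,231))
both("basefront",t(540,357),s(235,462))
both("baserear",t(575,143),s(468,390))
both("pointer",t(177,277),s(95,163))
both("guardRear? wallrear",t(395,85),s(387,175))
both("endL front",t(32,262),s(38,72))
both("endL rear",t(80,43),s(253,17))
both("probetop",t2(740,45),s2(676,35))
both("flange",t2(710,88),s2(656,172))
for n,a,b in(("w",(630,45),(640,90)),("n",(757,14),(767,175)),("e",(792,135),(668,265)),("sw",(665,168),(541,175))): both("stand"+n,t2(*a),s2(*b))
for n,a in(("bf",(540,357)),("br",(575,143))): print(n,ray(T,t(*a),.012))
for a in((630,45),(757,14),(792,135),(665,168)): print("st",ray(T,t2(*a),.06))
for c,f,a in((T,t,(507,193)),(S,s,(333,231))): print("hub",ray(c,f(*a),.096))
for c,f,a in((T,t,(177,277)),(S,s,(95,163))): print("ptr",ray(c,f(*a),.029))
print("index",ray(T,t(248,265),.0285))
print("tick",ray(T,t(465,218),.095))
E
python3 m.py
```

```text
hub [ 0.5326 -0.1561  0.1009] err [ 0.1434 -0.3734] [-0.308   0.0982]
basefront [ 0.4746 -0.1755  0.0147] err [ 0.094 -0.258] [-0.2227  0.0644]
baserear [ 0.5797 -0.1937  0.0158] err [ 0.0998 -0.2539] [-0.2173  0.0727]
pointer [ 0.5087 -0.0042  0.0348] err [ 0.0868 -0.2424] [-0.1896  0.0529]
guardRear? wallrear [ 0.5948 -0.1068  0.0643] err [ 0.2668 -0.6772] [-0.5459  0.1802]
endL front [0.5166 0.0634 0.0366] err [ 0.2641 -0.7402] [-0.5603  0.1513]
endL rear [0.6234 0.0438 0.0376] err [ 0.2111 -0.5504] [-0.4144  0.1306]
probetop [ 0.528  -0.3457  0.1346] err [ 0.2352 -0.5755] [-0.5253  0.1869]
flange [ 0.5264 -0.3482  0.0629] err [ 0.1736 -0.4332] [-0.4032  0.1389]
standw [ 0.547  -0.3123  0.0615] err [ 0.1473 -0.3667] [-0.3329  0.1155]
standn [ 0.5609 -0.3712  0.0631] err [ 0.0405 -0.0987] [-0.0924  0.0338]
stande [ 0.5038 -0.3845  0.0631] err [ 0.0996 -0.2504] [-0.2392  0.0819]
standsw [ 0.4894 -0.3262  0.0621] err [ 0.2599 -0.6673] [-0.6183  0.1999]
bf [ 0.4745 -0.1754  0.012 ]
br [ 0.5801 -0.1937  0.012 ]
st [ 0.5465 -0.3122  0.06  ]
st [ 0.5615 -0.3719  0.06  ]
st [ 0.5039 -0.3851  0.06  ]
st [ 0.4883 -0.326   0.06  ]
hub [ 0.533  -0.1561  0.096 ]
hub [ 0.5364 -0.1519  0.096 ]
ptr [ 0.5094 -0.0035  0.029 ]
ptr [0.5123 0.0014 0.029 ]
index [ 0.5154 -0.0369  0.0285]
tick [ 0.5217 -0.1372  0.095 ]
```

Emit:
drive_tool(
  increments=[
    [[20,-34.7,0],[0,0,0],1],
    [[20,-34.7,0],[0,0,0],1],
    [[20,-34.7,0],[0,0,0],1],
    [[20,-34.7,0],[0,0,3],1],
    [[20,-34.7,0],[0,0,3],1],
    [[20,-34.7,0],[0,0,3],1],
    [[20,-34.7,0],[0,0,3],1],
    [[20,-34.7,0],[0,0,3],1],
  ],
)

```text
clock: 2.17
eef_pos: [0.3338, 0.1897, 0.2316]
tool_rot: [0.044, 0.999, 0.0, 0.0]
ft_force: [0.5, 0.4, -0.4]
grip_width: 0.0857
grasp_force: 0.0
```

Emit:
drive_tool(
  increments=[
    [[20,-34.7,0],[0,0,3],1],
    [[20,-34.7,0],[0,0,3],1],
    [[20,-34.7,0],[0,0,3],1],
    [[20,-34.7,0],[0,0,3],1],
    [[20,-34.7,0],[0,0,0],1],
    [[20,-34.7,0],[0,0,0],1],
    [[20,-34.7,0],[0,0,0],1],
    [[20,-34.7,0],[0,0,0],1],
  ],
)

```text
clock: 2.83
eef_pos: [0.4939, -0.0882, 0.2314]
tool_rot: [-0.058, 0.998, 0.0, 0.0]
ft_force: [0.6, -0.4, 0.6]
grip_width: 0.0857
grasp_force: 0.0
```

Emit:
drive_tool(
  increments=[
    [[20,-34.7,0],[0,0,0],1],
    [[20,-34.7,0],[0,0,0],1],
    [[0,0,-30],[0,0,0],1],
    [[0,0,-10],[0,0,0],1],
    [[0,0,0],[0,0,0],1],
    [[0,0,0],[0,0,0],1],
  ],
)

```text
clock: 3.33
eef_pos: [0.532, -0.1548, 0.1907]
tool_rot: [-0.059, 0.998, 0.001, -0.001]
ft_force: [0.1, 0.2, 0.7]
grip_width: 0.0855
grasp_force: 0.0
```

Emit:
drive_tool(
  increments=[
    [[2,0,-40],[0,0,0],1],
    [[0,0,-40],[0,0,0],1],
    [[0,0,-30],[0,0,0],1],
    [[0,0,-17],[0,0,0],1],
    [[0,0,0],[0,0,0],1],
  ],
)

```text
clock: 3.75
eef_pos: [0.5324, -0.1535, 0.0616]
tool_rot: [-0.06, 0.998, 0.001, -0.003]
ft_force: [-1.0, -0.0, 0.5]
grip_width: 0.0857
grasp_force: 0.0
```

Emit:
drive_tool(
  increments=[
    [[0,0,0],[0,0,0],0.5],
    [[0,0,0],[0,0,0],0.5],
    [[0,0,0],[0,0,0],0.5],
    [[0,0,0],[0,0,0],0.5],
    [[0,0,0],[0,0,0],0.5],
    [[0,0,0],[0,0,0],0.5],
  ],
)

```text
clock: 4.25
eef_pos: [0.5369, -0.1514, 0.068]
tool_rot: [-0.06, 0.998, 0.004, 0.003]
ft_force: [-1.9, 12.0, 9.4]
grip_width: 0.0486
grasp_force: 60.7
```

Emit:
drive_tool(
  increments=[
    [[0,3,5],[0,0,-3],0.45],
    [[0,0,0],[0,0,-6],0.45],
    [[0,0,0],[0,0,-6],0.45],
    [[0,0,0],[0,0,-6],0.45],
    [[0,0,0],[0,0,-6],0.45],
    [[0,0,0],[0,0,-6],0.45],
    [[0,0,0],[0,0,-6],0.45],
    [[0,0,0],[0,0,-6],0.45],
  ],
)

```text
clock: 4.92
eef_pos: [0.5364, -0.1531, 0.0684]
tool_rot: [0.33, 0.944, -0.0, 0.001]
ft_force: [5.1, -3.9, -18.8]
grip_width: 0.0482
grasp_force: 73.8
```

Emit:
drive_tool(
  increments=[
    [[0,0,0],[0,0,-6],0.45],
    [[0,0,0],[0,0,-6],0.45],
    [[0,0,0],[0,0,-6],0.45],
    [[0,0,0],[0,0,-6],0.45],
    [[0,0,0],[0,0,-6],0.45],
    [[0,0,0],[0,0,-6],0.45],
    [[0,0,0],[0,0,-6],0.45],
    [[0,0,0],[0,0,-6],0.45],
  ],
)

```text
clock: 5.58
eef_pos: [0.5348, -0.1541, 0.0684]
tool_rot: [0.686, 0.728, -0.001, 0.001]
ft_force: [-0.1, -4.9, -16.0]
grip_width: 0.048
grasp_force: 74.1
```

Run:
```python
from h import *
S=camera("scene");T=camera("top")
f=lambda im,b,k:cv2.resize(im[b[1]:b[3],b[0]:b[2]],None,fx=k,fy=k,interpolation=cv2.INTER_CUBIC)
A=np.zeros((480,800,3),np.uint8);A[:375,:400]=f(T["image"],(230,185,310,260),5);A[:475,400:]=f(S["image"],(272,195,352,290),5)
save("w1",A)
o=get_obs();print(o["joint_pos"],o["ft_torque"])
for q in("pad","index_mark"):
  for c in(T,S):
    for r in silhouettes(q,c)[:2]:print(q,r["conf"],r["bbox"])
```

```text
[-0.27882972  0.47197729 -0.10492011  0.99438743 -0.00307777  1.23023586] [-1.0408586  -0.88275013 -0.11597397]
pad 0.57 [256.4, 198.6, 276.0, 234.2]
pad 0.68 [293.4, 206.6, 323.2, 245.3]
index_mark 0.65 [258.6, 197.0, 277.3, 236.1]
index_mark 0.52 [290.9, 205.3, 322.1, 239.6]
```

View pics/w1.png

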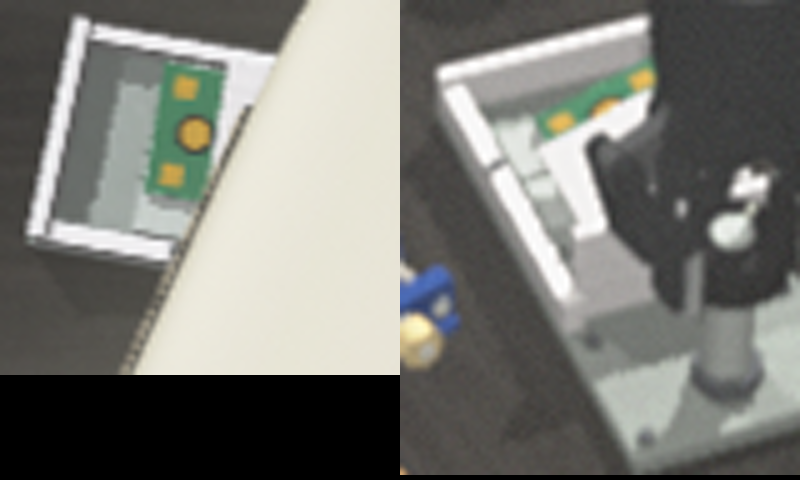

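Turning works: the scene crop shows the index line at about (540,183) and pointer at (497,163), with the pad now visible at (193,134) in the top crop.

Run:
```python
from h import *
S=camera("scene");s=lambda u,v:(272+(u-400)/5,195+v/5)
y=np.array([.1754,.9845,0])
p=ray(S,s(497,163),.029);
for a in((535,185),(540,183),(548,178)):
    q=ray(S,s(*a),.0285);print(q,(p-q)@y, (p-q)@np.array([.9845,-.1754,0]))
```

```text
[ 0.52033664 -0.02047036  0.0285    ] 0.019804404451459673 -0.010861877923148196
[ 0.52294052 -0.02050296  0.0285    ] 0.019379786030113005 -0.013431113242980429
[ 0.52774545 -0.01951395  0.0285    ] 0.01756332083536688 -0.01798809213426213
```

Emit:
drive_tool(
  increments=[
    [[0,0,0],[0,0,-6],0.45],
    [[0,0,0],[0,0,-6],0.45],
    [[0,0,0],[0,0,-6],0.45],
    [[0,0,0],[0,0,-6],0.45],
    [[0,0,0],[0,0,-6],0.45],
    [[0,0,0],[0,0,-6],0.45],
  ],
)

```text
clock: 6.43
eef_pos: [0.5333, -0.1538, 0.0684]
tool_rot: [0.877, 0.48, -0.002, 0.0]
ft_force: [-3.1, -3.5, -12.2]
grip_width: 0.048
grasp_force: 74.3
```

Emit:
drive_tool(
  increments=[
    [[0,0,0],[0,0,-6],0.45],
    [[0,0,0],[0,0,-6],0.45],
    [[0,0,0],[0,0,-6],0.45],
    [[0,0,0],[0,0,-6],0.45],
    [[0,0,0],[0,0,-6],0.45],
    [[0,0,0],[0,0,0],0.45],
  ],
)

```text
clock: 6.93
eef_pos: [0.5324, -0.1529, 0.0683]
tool_rot: [0.971, 0.239, -0.003, -0.0]
ft_force: [-4.9, -1.4, -10.5]
grip_width: 0.0478
grasp_force: 74.6
```

Run:
```python
from h import *
S=camera("scene");T=camera("top")
f=lambda im,b,k:cv2.resize(im[b[1]:b[3],b[0]:b[2]],None,fx=k,fy=k,interpolation=cv2.INTER_CUBIC)
A=np.zeros((560,800,3),np.uint8);A[:480,:400]=f(T["image"],(235,190,285,250),8);A[:560,400:]=f(S["image"],(275,200,325,270),8)
save("w2",A)
o=get_obs();print(o["joint_pos"],o["eef_pos"],o["tool_rot"])
```

```text
[-0.27820108  0.47095693 -0.10675437  0.9982805  -0.0026849   2.37729777] [ 0.53245224 -0.15291989  0.06835822] [ 9.70604222e-01  2.40663446e-01 -2.92123427e-03 -1.29408761e-04]
```

View pics/w2.png

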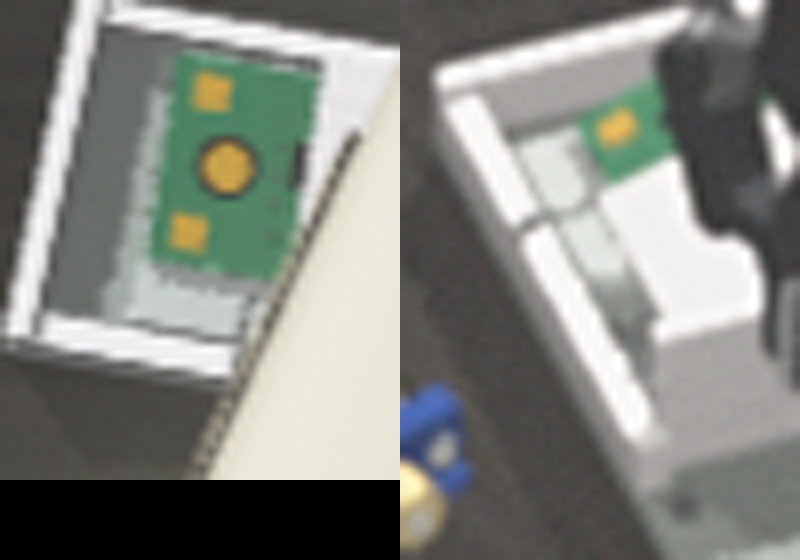

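Run:
```python
from h import *
S=camera("scene");T=camera("top");s=lambda u,v:(275+(u-400)/8,200+v/8);t=lambda u,v:(235+u/8,190+v/8)
y=np.array([.1754,.9845,0])
p=ray(S,s(527,222),.029)
for a in((550,212),(570,207),(590,202)): print((p-ray(S,s(*a),.0285))@y*1000)
pt=ray(T,(265.4,235.4),.029)
for a in((240,322),(246,316)): print((pt-ray(T,t(*a),.0285))@y*1000)
print("pad",ray(T,t(227,167),.045),"ptr",pt,p)
g=S["image"][218:236,283:303].astype(int).sum(2)//3
for r in g[2:14]: print(*r)
```

```text
-2.136171572846182
-2.043806564447347
-1.9512109692383992
-3.418857918538181
-2.027988084271676
pad [0.56489428 0.00097945 0.045     ] ptr [ 0.50942525 -0.00351649  0.029     ] [0.51184717 0.00111728 0.029     ]
147 207 249 247 246 246 215 198 221 226 226 226 223 210 174 153 122 115 120 120
133 164 232 248 247 247 237 195 212 225 225 224 227 221 186 161 143 132 119 118
134 143 200 247 247 247 246 216 192 220 226 224 225 225 207 174 158 149 143 159
125 137 164 230 248 247 247 239 189 209 225 226 225 226 219 177 166 181 200 228
112 134 144 196 246 248 247 246 215 193 221 228 229 227 219 172 178 227 238 244
94 120 134 162 230 249 248 249 236 196 206 222 222 220 201 166 176 234 243 243
81 110 131 142 190 246 250 239 219 182 163 177 186 188 183 199 199 217 241 243
73 94 119 135 156 217 235 187 150 154 160 158 191 209 211 223 216 207 232 243
71 83 108 132 136 157 174 148 153 204 227 183 209 225 225 228 224 209 209 238
67 73 93 121 135 135 141 187 236 247 249 216 194 221 227 226 224 216 188 223
70 68 82 106 129 132 141 204 251 249 248 239 191 210 225 226 226 224 213 221
71 69 73 91 116 135 140 193 249 248 247 246 213 188 222 228 226 225 223 222
```

Index and pointer now sit in line (scene crop: pointer (527,222), line (550,214)–(590,203)), and the round pad is clear of the guard at (227,167) in the top crop. I'll release, lift and clear.

Emit:
drive_tool(
  increments=[
    [[0,0,0],[0,0,0],0.85],
    [[0,0,0],[0,0,0],0.85],
    [[0,0,0],[0,0,0],0.85],
    [[0,0,0],[0,0,0],0.85],
    [[0,0,40],[0,0,0],0.85],
    [[0,0,40],[0,0,0],0.85],
    [[0,0,40],[0,0,0],0.85],
    [[0,0,40],[0,0,0],0.85],
  ],
)

```text
clock: 7.8
eef_pos: [0.5356, -0.1524, 0.2323]
tool_rot: [0.971, 0.24, 0.001, 0.0]
ft_force: [1.3, -0.5, 0.4]
grip_width: 0.0723
grasp_force: 0.0
```

Emit:
drive_tool(
  increments=[
    [[-25,-25,0],[0,0,7],1],
    [[-25,-25,0],[0,0,7],1],
    [[-25,-25,0],[0,0,7],1],
    [[-25,-25,0],[0,0,7],1],
    [[-25,-25,0],[0,0,7],1],
    [[-25,-25,0],[0,0,7],1],
    [[0,0,0],[0,0,7],1],
    [[0,0,0],[0,0,7],1],
  ],
)

```text
clock: 8.47
eef_pos: [0.3879, -0.3011, 0.2308]
tool_rot: [0.749, 0.662, 0.0, 0.002]
ft_force: [-0.2, 0.5, 1.2]
grip_width: 0.0855
grasp_force: 0.0
```

Run:
```python
from h import *
S=camera("scene");T=camera("top")
f=lambda im,b,k:cv2.resize(im[b[1]:b[3],b[0]:b[2]],None,fx=k,fy=k,interpolation=cv2.INTER_CUBIC)
A=np.zeros((590,800,3),np.uint8);A[:480,:400]=f(T["image"],(235,190,285,250),8);A[:400,400:]=f(S["image"],(280,200,330,250),8)
A[400:590,400:600]=f(T["image"],(390,209,430,247),5);A[400:590,600:800]=f(S["image"],(372,285,412,323),5)
save("w3",A)
```

```text
(no output)
```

View pics/w3.png

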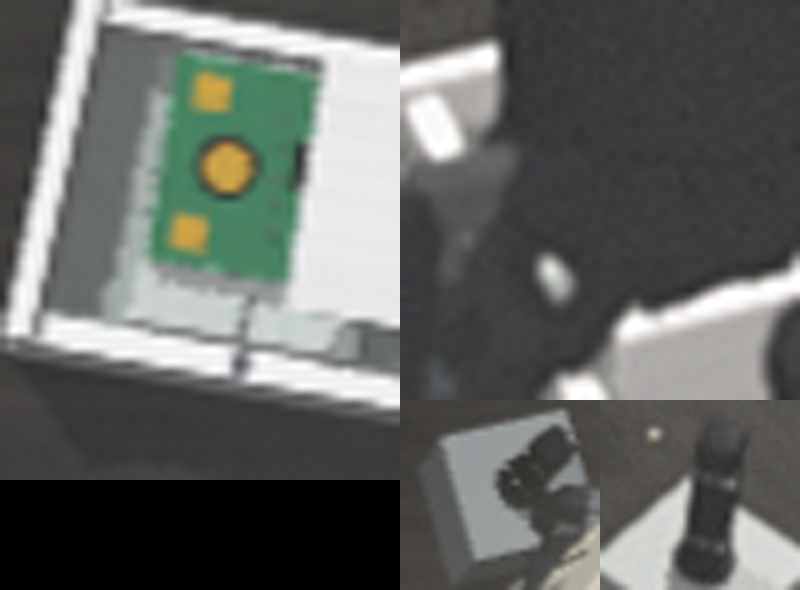

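Top crop: index line (245,318) in line with pointer (240,362), pad at (227,167) clear of the guard; the probe stands in its stand. Now the probe.

Emit:
drive_tool(
  increments=[
    [[34.5,-11.2,0],[0,0,5],1],
    [[34.5,-11.2,0],[0,0,5],1],
    [[34.5,-11.2,0],[0,0,5],1],
    [[34.5,-11.2,0],[0,0,5],1],
    [[0,0,-20],[0,0,0],1],
    [[0,0,-20],[0,0,0],1],
    [[0,0,0],[0,0,0],1],
  ],
)

```text
clock: 9.15
eef_pos: [0.5262, -0.3424, 0.1846]
tool_rot: [0.624, 0.781, -0.0, -0.004]
ft_force: [-0.2, 0.3, -0.1]
grip_width: 0.0856
grasp_force: 0.0
```

Emit:
drive_tool(
  increments=[
    [[0,0,-35],[0,0,0],1],
    [[0,0,-35],[0,0,0],1],
    [[0,0,-25],[0,0,0],1],
    [[0,0,-15],[0,0,0],1],
    [[0,0,0],[0,0,0],1],
    [[0,0,0],[0,0,0],1],
  ],
)

```text
clock: 9.65
eef_pos: [0.5267, -0.3438, 0.08]
tool_rot: [0.624, 0.781, 0.0, -0.0]
ft_force: [1.1, 0.4, 1.2]
grip_width: 0.0853
grasp_force: 0.0
```

Emit:
drive_tool(
  increments=[
    [[0,-2,0],[0,0,0],0.4],
    [[0,0,0],[0,0,0],0.3],
    [[0,0,0],[0,0,0],0.25],
    [[0,0,0],[0,0,0],0.2],
    [[0,0,0],[0,0,0],0.15],
    [[0,0,0],[0,0,0],0.1],
    [[0,0,0],[0,0,0],0.0],
    [[0,0,0],[0,0,0],0.0],
  ],
)

```text
clock: 10.32
eef_pos: [0.5271, -0.3464, 0.0802]
tool_rot: [0.624, 0.781, 0.0, 0.001]
ft_force: [-0.7, 0.7, 6.0]
grip_width: 0.0179
grasp_force: 58.3
```

Emit:
drive_tool(
  increments=[
    [[0,0,0],[0,0,0],0.0],
    [[0,0,0],[0,0,0],0.0],
    [[0,0,0],[0,0,0],0.0],
  ],
)

```text
clock: 10.57
eef_pos: [0.5271, -0.3464, 0.0802]
tool_rot: [0.624, 0.781, 0.0, 0.001]
ft_force: [-0.8, 1.0, 6.4]
grip_width: 0.0177
grasp_force: 58.4
```

Emit:
drive_tool(
  increments=[
    [[0,0,15],[0,0,0],0.0],
    [[0,0,25],[0,0,0],0.0],
    [[0,0,35],[0,0,0],0.0],
    [[0,0,40],[0,0,0],0.0],
    [[0,0,35],[0,0,0],0.0],
    [[0,0,0],[0,0,0],0.0],
    [[0,0,0],[0,0,0],0.0],
  ],
)

```text
clock: 11.15
eef_pos: [0.528, -0.347, 0.2319]
tool_rot: [0.624, 0.781, 0.0, 0.003]
ft_force: [-0.2, 0.1, -1.8]
grip_width: 0.0179
grasp_force: 58.9
```

Run:
```python
from h import *
np.set_printoptions(precision=4,suppress=True)
S=camera("scene");T=camera("top")
f=lambda im,b,k:cv2.resize(im[b[1]:b[3],b[0]:b[2]],None,fx=k,fy=k,interpolation=cv2.INTER_CUBIC)
A=np.zeros((600,800,3),np.uint8);A[:400,:400]=f(S["image"],(285,200,335,250),8);A[:600,400:]=f(S["image"],(350,200,430,320),5)
A[400:600,:400]=f(T["image"],(235,190,315,230),5)
save("w4",A)
# yellow pads
for n,c,b in(("T",T,(235,190,290,240)),("S",S,(285,200,335,250))):
    im=c["image"][b[1]:b[3],b[0]:b[2]];h=cv2.cvtColor(im,cv2.COLOR_RGB2HSV)
    m=cv2.inRange(h,(12,130,100),(30,255,255));k=cv2.connectedComponentsWithStats(m)
    for s,ce in zip(k[2][1:],k[3][1:]): 
        if s[4]>4: print(n,s[4],ce+b[:2],ray(c,ce+b[:2],.046))
```

```text
T 14 [261.2857 201.0714] [0.5886 0.0063 0.046 ]
T 28 [262.7857 210.5   ] [0.5655 0.0023 0.046 ]
T 14 [258.2857 218.5   ] [0.5461 0.0124 0.046 ]
S 6 [317.8333 207.1667] [0.5918 0.0134 0.046 ]
S 17 [310.9412 213.4118] [0.5664 0.0028 0.046 ]
S 7 [301.7143 215.5714] [0.5445 0.0074 0.046 ]
```

View pics/w4.png

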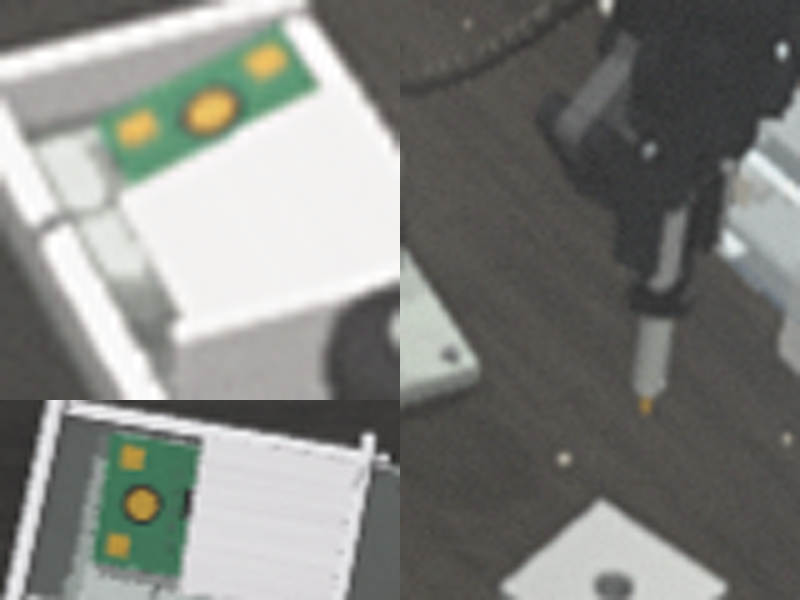

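Emit:
drive_tool(
  increments=[
    [[0,36,0],[0,0,0],0.0],
    [[0,40,0],[0,0,0],0.0],
    [[1,40,0],[-0.53,-2.95,0],0.0],
    [[1,40,0],[-0.53,-2.95,0],0.0],
    [[1,40,0],[-0.53,-2.95,0],0.0],
    [[1,40,0],[-0.53,-2.95,0],0.0],
    [[1,40,0],[-0.53,-2.95,0],0.0],
    [[1,40,0],[-0.53,-2.95,0],0.0],
  ],
)

```text
clock: 11.92
eef_pos: [0.5306, -0.0284, 0.2266]
tool_rot: [0.617, 0.772, 0.074, 0.137]
ft_force: [1.0, 1.2, -0.9]
grip_width: 0.0177
grasp_force: 58.9
```

Emit:
drive_tool(
  increments=[
    [[0,30,0],[0,0,0],0.0],
    [[0,8,-15],[0,0,0],0.0],
    [[0,0,-20],[0,0,0],0.0],
    [[0,0,-20],[0,0,0],0.0],
    [[0,0,-15],[0,0,0],0.0],
    [[0,0,0],[0,0,0],0.0],
    [[0,0,0],[0,0,0],0.0],
  ],
)

```text
clock: 12.5
eef_pos: [0.5303, 0.0078, 0.1564]
tool_rot: [0.616, 0.772, 0.072, 0.135]
ft_force: [0.4, 0.1, 0.2]
grip_width: 0.0175
grasp_force: 58.9
```

```bash
cat > v.py <<'E'
from h import *
import sys
from scipy.spatial.transform import Rotation as R
np.set_printoptions(precision=4,suppress=True)
S=camera("scene");T=camera("top");o=get_obs()
z=R.from_quat(o["tool_rot"]).as_matrix()[:,2];n=np.array([-.3042,.0542,.9511])
tip=o["eef_pos"]+.0752*z
print("tcp",o["eef_pos"],"z",z,"angle",np.degrees(np.arccos(-z@n)),"tip",tip,"S",proj(S,tip),"T",proj(T,tip),o["ft_force"])
f=lambda im,b,k:cv2.resize(im[b[1]:b[3],b[0]:b[2]],None,fx=k,fy=k,interpolation=cv2.INTER_CUBIC)
A=np.zeros((560,800,3),np.uint8);A[:,:400]=f(S["image"],(285,160,335,230),8);A[:480,400:]=f(T["image"],(235,180,285,240),8)
save(sys.argv[1],A)
E
python3 v.py h1
```

```text
tcp [0.5328 0.0078 0.1593] z [ 0.3035 -0.0547 -0.9513] angle nan tip [0.5556 0.0036 0.0877] S [306.6155 200.4888] T [260.4666 209.7605] [-0.2616 -0.283  -0.558 ]v.py:8: RuntimeWarning: invalid value encountered in arccos
  print("tcp",o["eef_pos"],"z",z,"angle",np.degrees(np.arccos(-z@n)),"tip",tip,"S",proj(S,tip),"T",proj(T,tip),o["ft_force"])
```

View pics/h1.png

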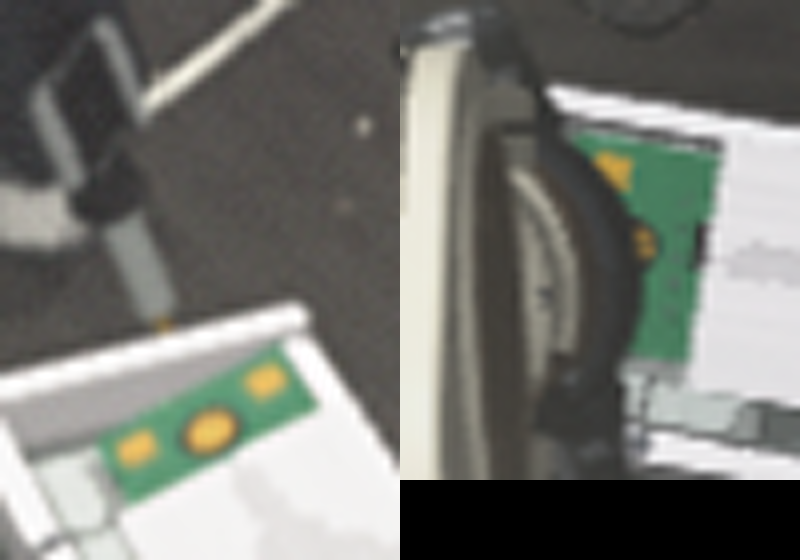

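Scene crop: tip at (165,325), i.e. pixel (305.6,200.6), about 1 px left of the prediction; pad at (311.3,214). In the top view the pad is half hidden by the wrist.

Run:
```python
from h import *
np.set_printoptions(precision=4,suppress=True)
S=camera("scene");T=camera("top")
for z in(.095,.097,.1): print("hub",z,np.array([338.6,241.2])-proj(S,[.5335,-.153,z]),np.array([331.4,218.6])-proj(T,[.5335,-.153,z]))
print("probe top",np.array([397.1,290])-proj(S,[.5271,-.3464,.130]),np.array([420,217])-proj(T,[.5271,-.3464,.13]))
print("flange",np.array([393.2,317.4])-proj(S,[.5271,-.3464,.06]),np.array([414,225.6])-proj(T,[.5271,-.3464,.06]))
print("lifted tip",np.array([399,282])-proj(S,[.528,-.347,.1567]))
ps=np.array([311.3,213.95]);pt=np.array([263.2,210.85])
for bs,bt in(((0,0),(0,0)),((-1,0),(0,0)),((-1,0),(1.,0)),((-1,0.3),(1,-.5))):
    a=ps-bs;b=pt-bt;print(bs,bt,tri([(S,a),(T,b)]),ray(S,a,.046),ray(T,b,.046))
```

```text
hub 0.095 [ 0.899  -1.1689] [1.3893 0.0933]
hub 0.097 [ 0.8672 -0.4474] [1.3468 0.3206]
hub 0.1 [0.8193 0.6381] [1.2826 0.663 ]
probe top [ 0.8701 -2.4084] [-0.0861 -0.3978]
flange [ 0.8324 -0.3623] [0.8747 0.4355]
lifted tip [ 0.5752 -0.1081]
(0, 0) (0, 0) [0.5656 0.001  0.0458] [0.5661 0.0007 0.046 ] [0.5647 0.0013 0.046 ]
(-1, 0) (0, 0) [0.567  0.0007 0.045 ] [ 0.568  -0.0005  0.046 ] [0.5647 0.0013 0.046 ]
(-1, 0) (1.0, 0) [0.5681 0.0031 0.0427] [ 0.568  -0.0005  0.046 ] [0.5647 0.0036 0.046 ]
(-1, 0.3) (1, -0.5) [0.5672 0.0027 0.0441] [0.5686 0.0004 0.046 ] [0.5635 0.0036 0.046 ]
```

Emit:
drive_tool(
  increments=[
    [[2,-1,-10],[0,0,0],0.0],
    [[2,0,-10],[0,0,0],0.0],
    [[2,0,-8],[0,0,0],0.0],
    [[0,0,0],[0,0,0],0.0],
    [[0,0,0],[0,0,0],0.0],
    [[0,0,0],[0,0,0],0.0],
    [[0,0,0],[0,0,0],0.0],
    [[0,0,0],[0,0,0],0.0],
  ],
)

```text
clock: 13.37
eef_pos: [0.5391, 0.0069, 0.1321]
tool_rot: [0.616, 0.772, 0.075, 0.138]
ft_force: [-0.0, 1.1, -0.3]
grip_width: 0.0179
grasp_force: 58.9
```

```bash
python3 v.py h2
python3 - <<'E'
from h import *
S=camera("scene");im=S["image"]
h=cv2.cvtColor(im,cv2.COLOR_RGB2HSV)[195:222,296:324]
m=cv2.inRange(h,(10,90,80),(32,255,255));k=cv2.connectedComponentsWithStats(m)
for s,c in zip(k[2][1:],k[3][1:]):print(s,c+[296,195])
print(get_obs()["eef_pos"])
E
```

```text
tcp [0.539  0.0069 0.1318] z [ 0.3047 -0.0545 -0.9509] angle nan tip [0.5619 0.0028 0.0603] S [309.2398 209.2423] T [261.9899 210.3547] [ 0.2665 -0.2879 -0.6285]
[20 11  5  4 13] [317.76923077 207.23076923]
[12 16  7  6 27] [310.88888889 213.55555556]
[ 4 19  4  4 13] [301.53846154 215.61538462]
[0.53883889 0.00687573 0.13166985]v.py:8: RuntimeWarning: invalid value encountered in arccos
  print("tcp",o["eef_pos"],"z",z,"angle",np.degrees(np.arccos(-z@n)),"tip",tip,"S",proj(S,tip),"T",proj(T,tip),o["ft_force"])
```

View pics/h2.png

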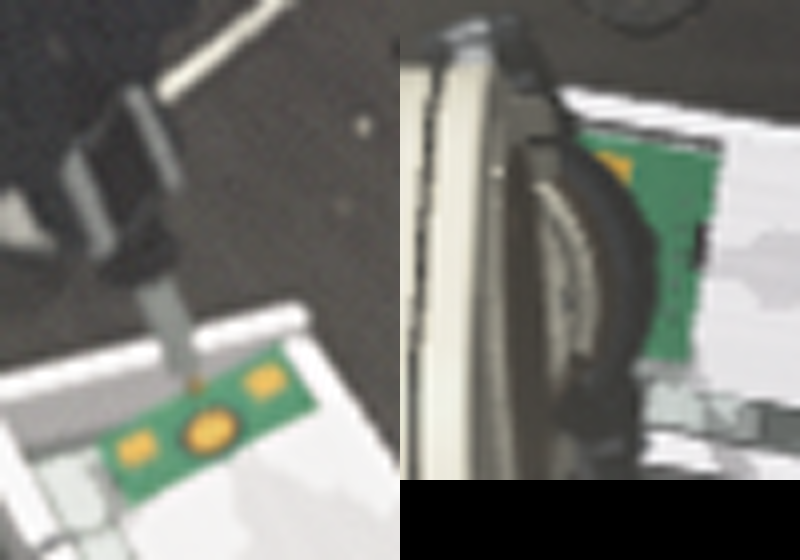

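Tip at crop (195,388), predicted within 1 px; pad at (211,431). I'll work out the remaining offset from the pixel difference.

Run:
```python
from h import *
np.set_printoptions(precision=4,suppress=True)
S=camera("scene");T=camera("top")
n=np.array([-.3042,.0542,.9511]);y=np.array([.1754,.9845,0]);x=np.cross(y,n);tip=np.array([.5618,.0028,.0602])
p0=proj(S,tip);J=lambda v:(proj(S,tip+v*.001)-p0)
print("J -n",J(-n),"x",J(x),"y",J(y))
for d in(10,12,14,16,18,20): 
    r=np.array([2.0,5.4])-J(-n)*d; print(d,np.linalg.solve(np.c_[J(x),J(y)],r))
```

```text
J -n [0.1276 0.2916] x [ 0.3902 -0.2047] y [-0.1629 -0.2618]
10 [-1.5863 -8.2482]
12 [-1.3781 -6.183 ]
14 [-1.17   -4.1178]
16 [-0.9618 -2.0526]
18 [-0.7536  0.0126]
20 [-0.5455  2.0778]
```

Emit:
drive_tool(
  increments=[
    [[-1,-2,0],[0,0,0],0.0],
    [[0.9,-0.2,-2.9],[0,0,0],0.0],
    [[0.9,-0.2,-2.9],[0,0,0],0.0],
    [[0.6,-0.1,-1.9],[0,0,0],0.0],
    [[0.6,-0.1,-1.9],[0,0,0],0.0],
    [[0,0,0],[0,0,0],0.0],
    [[0,0,0],[0,0,0],0.0],
    [[0,0,0],[0,0,0],0.0],
  ],
)

```text
clock: 14.28
eef_pos: [0.5407, 0.0043, 0.1217]
tool_rot: [0.616, 0.772, 0.074, 0.137]
ft_force: [-0.6, -0.0, -0.1]
grip_width: 0.0178
grasp_force: 58.9
```

```bash
cat > f.py <<'E'
from h import *
from scipy.spatial.transform import Rotation as R
np.set_printoptions(precision=4,suppress=True)
n=np.array([-.3042,.0542,.9511]);F=[]
for i in range(8):
    c=camera("scene")
    o=get_obs();F.append(o["ft_force"]);
F=np.array(F);z=R.from_quat(o["tool_rot"]).as_matrix()[:,2];tip=o["eef_pos"]+.0752*z
print("F.n",(F@n).mean(),(F@n).std()/8**.5,F.mean(0),"tcp",o["eef_pos"],"tip",tip,proj(c,tip),o["clock"],"ang",np.degrees(np.linalg.norm(z+n)))
g=c["image"][204:222,302:320]
print(*[" ".join("%3d"%v for v in r) for r in g[:,:,0].astype(int)-g[:,:,2]],sep="\n")
E
python3 f.py
```

```text
F.n -0.4316227717552409 0.13210014797591116 [-0.2535 -0.1239 -0.5278] tcp [0.5407 0.0043 0.1218] tip [0.5636 0.0002 0.0503] [310.4916 213.0136] 14.6833 ang 0.0227091887049229
  1   3   8   4   2   1   3   3   6   6   6   7   5   1  -9 -13 -11 -11
  4   4   5   4   4   1   3   3   7   4   4   3  -4 -10  -7  15  40  35
  5   8   5   4   2   3   1   2   4   3  -2 -10 -13   1  52  98 116 105
  4   4   5   5   3   3   4   2   3  -3 -16 -23 -11  38 103 133 135 128
  5   6   6   4   3   1   1   2  -1  -7 -19 -25 -17  22  87 129 123  93
  6   7   3   0  -2   0   3   5   3  -9 -22 -27 -26 -12  31  74  61  22
  5   3  -2 -11 -11  -8   0   6  18   5  -2 -16 -24 -27 -12   8  -4 -17
 -2 -11 -14 -20 -21 -18  -9  16  46  55  67  41  -5 -25 -23 -22 -26 -28
-17 -19 -21 -23 -22 -25   2  58  85  99 122 107  39 -15 -22 -21 -25 -20
 12  17 -12 -27 -23 -13  43 112 125 128 133 126  52 -14 -21 -22 -14  -7
 96  90  18 -23 -24  -2  69 128 135 131 131 105  29 -21 -16  -9   0   3
131 126  49 -13 -22  -7  51 111 127 120  94  45  -3 -11  -5   2   4   2
131 108  53  -8 -23 -19   5  50  62  56  26  -5  -6   2   3   2   2   1
 84  44  12 -18 -23 -22 -23 -14  -8  -6  -8  -3   4   5   4   4   3   3
 15  -8 -20 -20 -22 -23 -23 -16  -9  -4   1   3   4   3   4   4   4   4
-22 -24 -25 -22 -22 -15  -8  -3   2   2   3   3   3   5   5   4   4   4
-25 -21 -21 -18  -6   0   4   3   2   2   3   4   5   5   3   3   4   4
-22 -18  -9  -3   3   4   3   2   2   2   4   4   4   5   4   4   4   4
```

Emit:
drive_tool(
  increments=[
    [[0.3,-0.1,-1],[0,0,0],0.0],
    [[0.3,-0.1,-1],[0,0,0],0.0],
    [[0.3,0,-1],[0,0,0],0.0],
    [[0.3,-0.1,-0.9],[0,0,0],0.0],
    [[0,0,0],[0,0,0],0.0],
    [[0,0,0],[0,0,0],0.0],
  ],
)

```text
clock: 15.18
eef_pos: [0.5418, 0.0039, 0.1176]
tool_rot: [0.616, 0.772, 0.074, 0.137]
ft_force: [0.5, 0.2, -1.3]
grip_width: 0.0179
grasp_force: 58.9
```

```bash
python3 f.py | head -1
```

```text
F.n -0.3451485001406512 0.13721384257286504 [-0.1588  0.1083 -0.4199] tcp [0.5419 0.0039 0.1179] tip [ 0.5648 -0.0002  0.0464] [311.0231 214.2411] 15.5833 ang 0.0260182430339907
```

Emit:
drive_tool(
  increments=[
    [[0.3,-0.1,-1],[0,0,0],0.0],
    [[0.3,0,-0.9],[0,0,0],0.0],
    [[0,0,0],[0,0,0],0.0],
    [[0,0,0],[0,0,0],0.0],
  ],
)

```text
clock: 15.92
eef_pos: [0.5424, 0.0038, 0.1157]
tool_rot: [0.616, 0.772, 0.074, 0.137]
ft_force: [-0.2, -0.8, -0.2]
grip_width: 0.0178
grasp_force: 58.9
```

```bash
python3 f.py
```

```text
F.n -0.2930501492638884 0.15648405710803853 [-0.0028 -0.0154 -0.3081] tcp [0.5425 0.0038 0.1159] tip [ 0.5653 -0.0003  0.0444] [311.2501 214.8334] 16.3167 ang 0.029058162839837805
  1   3   4   2   1   2   0   5   4   6   8   7   4   1  -7 -13  -9 -13
  4   8   7   3   2   2   3   1   5   6   4   2  -6 -11  -6  12  42  34
  6   6   6   2   3   4   2   3   2   3  -2  -9 -14   3  51  96 114 105
  5   5   5   4   4   0   2   5   1  -3 -14 -22 -14  38 103 133 136 129
  3   5   7   4   2   3   4   1   1  -8 -21 -27 -16  25  86 130 127  92
  5   6   5   0  -2   0   5   2   2  -3 -17 -25 -26 -12  31  72  60  22
  5   4  -3 -11 -13  -5   3   1   0   0  -3 -15 -25 -28 -12   8  -6 -18
 -4 -10 -18 -22 -20 -15  -3   4   0  10  42  37  -4 -24 -22 -19 -23 -26
-18 -18 -22 -25 -22 -18   8  32  25  44 102 108  39 -18 -22 -22 -24 -23
 13  18 -12 -26 -25 -11  43  93  82  81 124 128  53 -15 -20 -20 -15  -9
 96  93  17 -24 -22  -1  69 125 121 102 113 101  29 -19 -15  -8   0   3
132 126  48 -13 -22  -5  53 112 119  96  77  43  -6 -10  -2   2   3   2
131 111  50  -8 -24 -21   6  52  65  43  18  -5  -3   3   3   3   4   3
 85  48  13 -16 -25 -24 -20  -8  -4  -7  -3  -3   3   5   5   3   4   3
 16 -10 -20 -21 -24 -24 -21 -14  -6  -4   3   3   4   3   3   4   4   4
-21 -24 -24 -23 -18 -17  -6   1   3   3   3   3   4   5   4   4   4   4
-26 -22 -20 -15  -6  -1   5   4   3   3   4   5   4   5   4   4   4   4
-21 -18 -12  -2   3   4   2   2   2   3   4   3   3   3   4   4   3   4
```

Emit:
drive_tool(
  increments=[
    [[0.3,0,-1],[0,0,0],0.0],
    [[0.3,-0.1,-0.9],[0,0,0],0.0],
    [[0,0,0],[0,0,0],0.0],
    [[0,0,0],[0,0,0],0.0],
  ],
)

```text
clock: 16.65
eef_pos: [0.5432, 0.0038, 0.1141]
tool_rot: [0.616, 0.772, 0.074, 0.138]
ft_force: [-0.3, 0.1, 0.9]
grip_width: 0.0181
grasp_force: 58.9
```

```bash
python3 f.py | head -1
```

```text
F.n 0.7497847583322688 0.10064377768292022 [-0.266   0.181   0.6929] tcp [0.5432 0.0038 0.1141] tip [ 0.5661 -0.0003  0.0426] [311.5355 215.333 ] 17.05 ang 0.019276133798041738
```

Emit:
drive_tool(
  increments=[
    [[0.3,-0.1,-1],[0,0,0],0.0],
    [[0.3,0,-0.9],[0,0,0],0.0],
    [[0,0,0],[0,0,0],0.0],
    [[0,0,0],[0,0,0],0.0],
  ],
)

```text
clock: 17.38
eef_pos: [0.5438, 0.0036, 0.1122]
tool_rot: [0.616, 0.772, 0.074, 0.138]
ft_force: [-0.3, 0.4, 1.0]
grip_width: 0.0178
grasp_force: 59.0
```

```bash
python3 f.py
```

```text
F.n 1.1158556660031551 0.1791490276105404 [-0.318   0.0928  1.0662] tcp [0.5438 0.0037 0.1122] tip [ 0.5666 -0.0005  0.0407] [311.7783 215.9363] 17.7833 ang 0.02273239539449299
  3   4   5   2   2   3   5   3   6   7   8   6   5   3  -8 -15 -12 -14
  3   7   6   1   1   3   2   4   4   4   4   1  -3 -10  -7  13  39  39
  6   5   3   2   5   4   1   5   2   3  -2 -12 -16   4  52  97 117 105
  6   5   5   5   3   3   1   3   1  -4 -15 -21 -12  38 102 132 135 127
  5   5   4   5   2   3   3   4   1  -7 -18 -24 -20  22  89 129 126  92
  5   5   5  -1   0   0   2   4   3  -2 -13 -23 -23 -13  33  73  60  22
  3   1  -3  -9 -12  -5   1   6   1  -2  -7 -16 -25 -25 -12   5  -5 -19
 -3 -11 -15 -22 -19 -13  -1   1  -1   0   7  24  -1 -24 -26 -20 -21 -24
-15 -19 -22 -22 -22 -19  -3   3   0  10  44  90  39 -15 -19 -24 -24 -22
 12  16 -15 -23 -22 -11  21  34  24  38  90 117  54 -14 -23 -22 -15  -8
 96  92  18 -23 -22   0  58  97  88  74 101 100  27 -18 -16  -8   0   4
132 126  52 -13 -23  -5  49 110 110  80  70  40  -4  -9  -3   2   2   3
131 107  50  -9 -23 -18  10  51  63  36  16  -4  -5   5   4   5   4   2
 85  47  14 -17 -22 -23 -22  -6  -2  -7  -6  -3   3   5   4   3   4   3
 15  -8 -19 -21 -23 -24 -19 -11  -8  -3   3   1   5   4   5   4   4   3
-19 -25 -24 -23 -20 -14  -5   1   3   3   4   4   3   3   4   3   5   5
-23 -22 -23 -15  -4   0   5   4   2   4   5   4   4   4   5   3   3   4
-23 -17 -11  -1   4   3   3   1   2   4   4   4   4   3   4   3   4   5
```

Emit:
drive_tool(
  increments=[
    [[-0.6,0.1,1.9],[0,0,0],0.0],
    [[-0.6,0.1,1.9],[0,0,0],0.0],
    [[0,2.8,0],[0,0,0],0.0],
    [[0,0,0],[0,0,0],0.0],
    [[0.6,-0.1,-1.9],[0,0,0],0.0],
    [[0.6,-0.1,-1.9],[0,0,0],0.0],
    [[0.4,-0.1,-1.3],[0,0,0],0.0],
    [[0.4,-0.1,-1.3],[0,0,0],0.0],
  ],
)

```text
clock: 18.45
eef_pos: [0.5446, 0.0063, 0.1094]
tool_rot: [0.616, 0.772, 0.074, 0.137]
ft_force: [-1.2, -0.5, 1.4]
grip_width: 0.0177
grasp_force: 59.0
```

Emit:
drive_tool(
  increments=[
    [[0,0,0],[0,0,0],0.0],
    [[0,0,0],[0,0,0],0.0],
    [[0,0,0],[0,0,0],0.0],
    [[0,0,0],[0,0,0],0.0],
  ],
)

```text
clock: 18.78
eef_pos: [0.5445, 0.0063, 0.1096]
tool_rot: [0.616, 0.772, 0.074, 0.137]
ft_force: [-0.5, -0.3, 1.0]
grip_width: 0.0178
grasp_force: 59.1
```

```bash
python3 f.py
```

```text
F.n 1.600409906198637 0.20186159773027137 [-0.8005  0.4708  1.3998] tcp [0.5445 0.0062 0.1095] tip [0.5674 0.0021 0.038 ] [311.4405 216.0873] 19.1833 ang 0.026611178307992783
  2   6   4   1   3   3   2   7   5   6   7   8   5   1  -7 -13 -11 -14
  3   6   5   4   4   2   2   3   5   6   3   2  -5 -11  -8  15  38  37
  7   4   4   2   1   3   4   4   4   3  -3  -9 -14   1  52  95 114 105
  3   4   5   6   5   1   2   2   4  -8 -15 -22 -12  38 101 135 137 129
  5   5   4   4   3   2   3   2   2 -11 -21 -25 -20  24  89 127 126  93
  4   5   5   0  -1   3   2   4  -1  -7 -17 -25 -26 -13  33  73  59  23
  4   2  -5  -9 -10   1   3   3   1  -2  -7 -19 -26 -28 -12   9  -5 -18
 -1 -10 -18 -20 -15  -6   2   2  -1   6  28  31  -5 -24 -24 -21 -26 -24
-14 -22 -23 -24 -19 -17  -3   0  -1  22  82 102  40 -17 -22 -23 -22 -21
 13  18 -13 -25 -20 -14  10  18  10  45 117 130  53 -14 -21 -24 -17  -8
 96  92  17 -25 -24  -2  50  80  55  73 113 103  28 -19 -17  -9  -3   3
135 126  50 -12 -23  -5  50  96  83  80  78  40  -4 -11  -5   3   4   4
131 110  53  -8 -25 -17   9  47  41  40  19  -5  -5   4   4   4   4   4
 85  47  10 -17 -22 -20 -14  -6 -11  -6  -5  -3   4   5   4   4   4   4
 15  -9 -19 -22 -20 -17 -15 -13  -8  -2   2   3   4   4   4   3   4   4
-20 -26 -22 -17 -14 -10  -2   1   3   2   4   4   4   4   3   4   4   4
-27 -23 -19 -12   0   1   4   4   4   4   5   4   3   3   4   2   4   5
-21 -17  -6   1   4   3   2   2   2   4   3   4   4   4   5   3   4   3
```

```bash
python3 -c "
from workcell import job_done
print(job_done())"
```

```text
the job is handed in; nothing more can be done
None
```

The job is handed in, but no verdict came back: I wound the wheel until the index line met the pointer. The probe was held square to the board, tip within about 2 mm of the pad's centre by my estimate, pushed in about 5 mm at about 2 N.

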